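# Load a tape stand and lock its keeper leg at the mark

## Robot

A 6-joint arm with a two-finger parallel gripper is mounted at the origin on a cart in front of the work surface, level with it; the furniture and walls round the work are solid. World frame = base frame: x ahead of the robot, y to its left, z up, the work surface at z = 0. Lengths are in mm, angles in rad, forces in N, time in s.
With the tool pointing down it reaches from about 350 to 775 mm from the base axis. Payload 7.3 kg.
Tool frame: the origin (TCP) lies on the front face of the gripper's body, between the roots of the fingers; the fingertips stand 66 mm ahead of it and the grasp point (between the pads) lies 47 mm ahead of it (bot.tip_extent is the distance from the TCP to the fingertips, in mm); z points along the fingers, y is the line along which they close (so a half turn about z gives the same grasp; the last joint's range is limited). The gripper opens to 92 mm and grips with 3 to 60 N. Pads are 19 mm wide; open, the fingers measure 130 mm over their backs; the gripper's body (75 mm by 190 mm) begins 47 mm behind the grasp point.
Start: joints at [1.099, 0.342, 1.524, -0, 1.275, -0.146], TCP at [168.018, 497.402, 292.241] pointing down, gripper open.
Joint ranges: [-2.53, 2.53], [-0.77, 2.02], [0.04, 2.7], [-1, 4.14], [0.28, 2.66], [-3.11, 3.11]. Speed limits (rad/s): [2.57, 2.57, 3.14, 3.14, 3.14, 3.14].

## Interface

Orientations are given as [roll, pitch, yaw] about the fixed x, y, z axes, in that order (R = Rz(yaw) Ry(pitch) Rx(roll)).
In Python, from plant import readout, viewer, order, bot gives the robot as it stands.
- The arm moves only by the shell command python3 -m creep 'ROWS'. ROWS is text: rows parted by semicolons, each of 7 numbers parted by spaces: the shift along the world's x, y, z in m, then the turn, a rotation vector about the world's x, y, z in rad, then the opening in per cent of the stroke, from 0 (shut) to 100 (fully open). A call has 1 to 8 rows; each row shifts and turns the commanded pose from where the row before left it; what a row does not reach is not made up. A row lasts 1/12 s, in which the tool goes at most 41.7 mm and 7.16 degrees, less where a joint would pass 70% of its speed; a pose out of reach is approached as far as the arm can. A call is refused whole if a number of a shift passes 0.0417 or a number of a turn 0.125, either way. A call with a gripper value outside its range is refused whole. The fingers move at their own pace and stop on an object; the grip force is fixed at half the most. Time passes only in rows, so rows that do not move let the fingers close. It gives the time, the measured TCP pose, the force, the opening and the grip force at its end, in the units of the state.
- readout.get_obs(): the state, without advancing time (a new reading comes with each control period).
- viewer.capture(name): name is "scene" or "top" or "wrist"; returns the picture (480x640x3 uint8, red, green, blue); there is no depth.
- viewer.camera_info(name): a dict with "fx", "fy", "cx", "cy" (pixels), "origin" and "rotation" of the camera in the world. Camera axes: x right, y up, looking along -z (the intrinsics and any distortion apply to the point x, -y, -z); pixel columns grow to the right and rows downward; lengths in mm; the calibration is good to about 2 mm. The wrist camera is an equidistant fisheye: a pixel r from the principal point sees the ray r / f radians off the axis. A picture is of the moment at which its call begins: read the wrist's pose just before it. camera_info takes no time and is no camera call; for the wrist camera it gives the pose at the moment of the call.
- order.close_job(): hands the job in; it is judged then, once.
The state is a dict: "time": time; "joint_positions": joint angles; "dq": joint speeds; "tau": joint torques, N m; "tool_pos": TCP position; "tcp_rot": TCP orientation; "contact_force": force on the tool from outside, world axes, zero at the start; "moment": the same for the moment, N m; "grip_width": finger opening in mm; "finger_force": force on a finger pad.
Only numpy, scipy, OpenCV 4.12 (cv2) and the standard library are available. Lean on these libraries where they do the work, as an engineer would, in place of code of your own. Each camera call takes 0.05 s, during which the arm holds its last target. There are 200 camera calls.

## Task

Load the cream masking-tape roll onto the tape stand: lower it over the metal post so it lies flat on the plate, and let it go. Then take the yellow handle of the sprung keeper leg, push the leg in over the roll until its red index line meets the red marker clip, and hold it there while you slide the red cam lever fully closed. Finish with the leg still at the mark and the handle still gripped firmly in the fingers, and leave the paint tin beside the stand where it is.

Things in the scene. Friction and masses are not known exactly. Their poses are not given: they have to be found in the camera images.
- cream_roll: cream masking-tape roll lying flat, 104 mm across, 30 mm high, 140 g, hollow: the core hole is about 72 mm across all the way through, wall about 15 mm thick (pinch the wall, one finger in the hole). Origin: centre of its underside.
- tape_stand: grey plate 110 x 400 x 12 mm, fixed, its place and yaw vary. Origin under the plate on the line of post and leg, z up. +y runs along that line from the guide toward the post (post at y +130 mm); -x is the handle side, toward the robot. Dark guide block: x -53 to +21, y -20 to +15, top at z 87 mm. White scale rail: x +36 to +48, y -150 to -40, top at z 78 mm.
- post_top (a point): top centre of the upright aluminium post, 30 mm in diameter with a chamfered top, standing 38 mm above the plate (50 mm above the bench).
- leg_handle (a point): top of the keeper leg's yellow crossbar, mid of its free gripping part, 64 mm to the stand's -x side of the leg; moves with the leg. The crossbar runs along the stand's x from -93 to +31 mm, is 10 mm thick along y, 20 mm high, top 76 mm above the bench; a black knob 23 mm across ends it at -x. Loosely closed fingers can slide along it.
- leg_index (a point): the red index line at the far (+x) end of the crossbar's top; moves with the leg.
- keeper_leg (a joint): how far the leg is pushed in, m: 0 = fully out (start), grows along the stand's +y toward the roll, stop at 0.072. The mark lies at 0.047 to 0.063. A spring, about 2 N (out) to 5 N (in), pushes it back out when it is not held; once the lever is closed it only creeps back slowly. Its black nose passes over the loaded roll, 52 mm above the bench.
- mark (a point): the red marker clip on the white scale rail, a 3 mm wide blade, at the end nearest the leg; the leg is at its mark when leg_index and mark have the same y in the stand's frame.
- cam_lever (a joint): opening of the red cam lever, m: 0 = fully closed, 0.028 = fully open; starts at 0.020 to 0.027. It slides along the stand's x and closes toward +x, away from the handle's free end. Friction about 3.5 N holds it where it is left, and its cam brakes the leg over the last 3 mm (under 8 N to push in all; a let-go leg then only creeps out).
- lever_pad (a point): middle of the red lever paddle's pushing face (faces -x; at stand x = -13 mm when closed). The paddle is an upright plate 6 mm thick, 80 to 94 mm above the bench, y -102 to -20 mm in the stand's frame; with the leg at the mark it hangs 4 mm above the crossbar, so fingers straddling the crossbar on its -x side push it closed by travelling along the crossbar toward +x.
- tint_tin_b: grey paint tin standing to the right of the stand, 68 mm across, 82 mm high, a bystander. Origin: centre of its underside.
There are look-alikes about, which are no part of the job. Leave any turquoise look-alike of the cream_roll alone.

How it is judged (in metres and radians):
On the way, in this order (a step that is already met when the one before it is completed fails the run):
1. the cream roll lies flat on the plate over the post, let go (horizontal distance between cream_roll and post_top below 0.026 m and z of cream_roll in the frame of tape_stand below 0.016 m and angle between cream_roll's own z axis and vertical below 0.1 rad and contact force between the fingers and cream_roll below 0.5 N), for 0.2 s.
2. the leg is held at the mark by its handle with the lever still open (y of leg_index in the frame of mark between -0.0045 and 0.0045 m and value of joint cam_lever above 0.012 m and contact force between the fingers and keeper_leg above 0.5 N), for 0.2 s.
3. the lever is fully closed with the leg at the mark (y of leg_index in the frame of mark between -0.0045 and 0.0045 m and value of joint cam_lever below 0.002 m), for 0.2 s.
At the end, for the whole second after the job is handed in: the cream roll lies flat on the plate, threaded over the post and not touched; the leg's index line is within 4.5 mm of the marker clip; the cam lever is within 2 mm of fully closed; the fingers still grip the leg's handle with more than 8 N (all of step 1 and all of step 3 and contact force between the fingers and keeper_leg above 8 N); the arm keeps its last pose, push and grip.
It fails at once if the lever is closed past halfway while the leg is away from its mark (more than 7 mm) (value of joint cam_lever below 0.01 m and (y of leg_index in the frame of mark above 0.007 m or y of leg_index in the frame of mark below -0.007 m)).
It fails at once if the paint tin is displaced by more than 20 mm (distance of tint_tin_b from where it was at the start of the episode above 0.02 m).
It also fails if it takes over 51 s, if anything falls off the work surface, if the arm or the gripper's body presses on something with over 40 N, if the wrist force passes 120 N, or if a joint passes its speed limit or range.

## Working session

There is one attempt and no reset: what is moved stays moved. The work goes in short steps, Python scripts to look and compute and a shell command to move; the robot and the scene stay as the last step left them, time stands still between calls to the robot, and variables do not carry over. Pictures are saved under pics/ and viewed, at most 10 in all, crops included, and the job is handed in when it is done.

```bash
ls; mkdir -p pics; python3 - <<'E'
from plant import readout, viewer, order, bot
import cv2
o=readout.get_obs(); print(o)
for n in("scene","top","wrist"):
    i=viewer.camera_info(n); print(n,i)
    cv2.imwrite(f"pics/{n}0.png",viewer.capture(n)[:,:,::-1])
E
```

```text
pics
{'time': 0.0, 'joint_positions': array([ 1.09896779e+00,  3.42715740e-01,  1.52500859e+00,  6.74126856e-06,
        1.27542420e+00, -1.46019976e-01]), 'dq': array([-0.00221054,  0.00027304,  0.00047465, -0.00209851,  0.0006964 ,
       -0.0011804 ]), 'tau': array([-6.57555938e-04, -4.31247926e+01, -2.44217259e+01,  7.16242706e-02,
        5.59324678e-02, -8.64664526e-05]), 'tool_pos': array([167.88391804, 497.10556358, 291.5514623 ]), 'tcp_rot': array([-3.14005427e+00, -2.32760768e-04,  2.81578195e+00]), 'contact_force': array([-0.48319934,  0.01854464, -0.4117786 ]), 'moment': array([ 0.08143417,  0.03834256, -0.02097915]), 'finger_force': 0.0, 'grip_width': 91.75439279717887}
scene {'fx': 625.1932858188716, 'fy': 625.1932858188716, 'cx': 321.47194145240286, 'cy': 240.8732362346776, 'origin': array([-310.73480672,  615.23316607, 1385.58575818]), 'rotation': array([ 0.67175835,  0.01506834, -2.29518346])}
top {'fx': 470.2607849458252, 'fy': 470.2607849458252, 'cx': 316.56333215004156, 'cy': 230.0877053189102, 'origin': array([ 381.10712825,  -41.06262448, 1334.40902475]), 'rotation': array([ 0.08227144,  0.00809335, -1.5762596 ])}
wrist {'fx': 371.64829954431775, 'fy': 371.64829954431775, 'cx': 313.209585767923, 'cy': 235.7265638306527, 'origin': array([ 92.81128516, 523.86003228, 384.64202965]), 'rotation': array([-2.98561393e-01,  4.47284592e-04,  1.24498200e+00])}
```

View pics/top0.png

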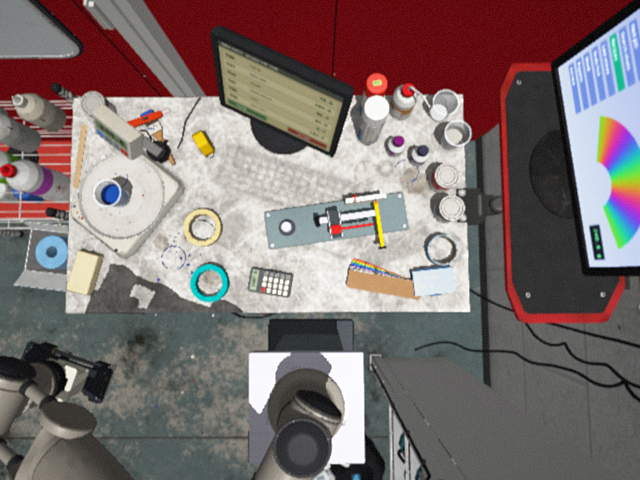

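View pics/scene0.png

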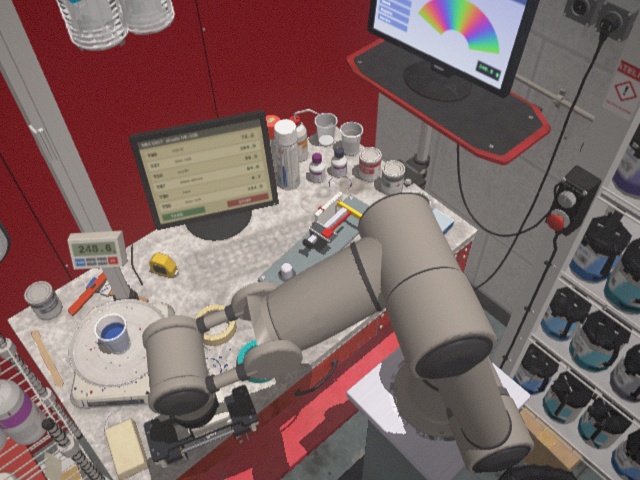

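The top view shows the cream roll at (202,227), turquoise look-alike at (209,282), post at (288,227), crossbar at (379,224), red lever near (350,229), and tin near (448,206). The scene view is largely blocked by the arm.

```bash
cat > h.py <<'E'
import numpy as np, cv2
from scipy.spatial.transform import Rotation as Rn
from plant import readout, viewer, order, bot
def cap(n):
    i=viewer.camera_info(n); return viewer.capture(n), i
def ray(i,u,v,fish=False):
    x=(u-i["cx"])/i["fx"]; y=(v-i["cy"])/i["fy"]
    if fish:
        r=np.hypot(x,y)+1e-12; d=np.array([x/r*np.sin(r),-y/r*np.sin(r),-np.cos(r)])
    else: d=np.array([x,-y,-1.])
    return Rn.from_euler('xyz',i["rotation"]).as_matrix()@d
def onz(i,u,v,z,fish=False):
    d=ray(i,u,v,fish); o=np.array(i["origin"]); return o+d*(z-o[2])/d[2]
def proj(i,p,fish=False):
    q=Rn.from_euler('xyz',i["rotation"]).as_matrix().T@(np.array(p,float)-i["origin"])
    x,y,z=q[0],-q[1],-q[2]
    if fish:
        r=np.hypot(x,y); t=np.arctan2(r,z); return np.array([i["cx"]+i["fx"]*t*x/r,i["cy"]+i["fy"]*t*y/r])
    return np.array([i["cx"]+i["fx"]*x/z,i["cy"]+i["fy"]*y/z])
def mask(im,lo,hi,box=None):
    m=cv2.inRange(cv2.cvtColor(im,cv2.COLOR_RGB2HSV),np.array(lo),np.array(hi))
    if box:
        k=np.zeros_like(m); a,b,c,d=box; k[b:d,a:c]=m[b:d,a:c]; m=k
    return m
E
python3 - <<'E'
from h import *
im=cv2.imread("pics/top0.png")[:,:,::-1].copy(); i=viewer.camera_info("top")
m=mask(im,(18,50,150),(32,255,255),(175,200,230,255))
c=max(cv2.findContours(m,0,2)[0],key=cv2.contourArea); e=cv2.fitEllipse(c); print(e, onz(i,*e[0],25))
hsv=cv2.cvtColor(im,cv2.COLOR_RGB2HSV); print(hsv[227,270],hsv[212,355],hsv[225,380],hsv[202,400])
m=mask(im,(18,120,120),(32,255,255),(365,190,395,260)); r=cv2.minAreaRect(cv2.findNonZero(m)); print("bar",r,onz(i,*r[0],76))
b=cv2.boxPoints(r); print([onz(i,*p,76) for p in b])
for p in((287.5,227),): print("post",onz(i,*p,50))
for p in((264,210),(268,249),(404,192),(409,228)): print(onz(i,*p,12))
cv2.imwrite("pics/topc.png",cv2.resize(im[170:270,250:460],None,fx=3.8,fy=3.8,interpolation=cv2.INTER_CUBIC)[:,:,::-1])
E
```

```text
((201.75570678710938, 227.16937255859375), (36.89912796020508, 37.18159866333008), 157.2673797607422) [499.31087312 290.47635479  25.        ]
[ 90  29 173] [115  19 172] [ 28 205 255] [ 96  30 170]
bar ((378.3121643066406, 223.52890014648438), (45.845245361328125, 4.409658432006836), 81.25383758544922) [ 501.58573624 -197.36244292   76.        ]
[array([ 562.1310052 , -183.08727412,   76.        ]), array([ 563.87630416, -194.85537593,   76.        ]), array([ 441.52435509, -211.52357056,   76.        ]), array([ 439.79822866, -199.84930783,   76.        ])]
post [496.06360644  48.44368982  50.        ]
[548.24984435 117.71300529  12.        ]
[437.63517811 106.03126258  12.        ]
[ 597.08564567 -279.55420436   12.        ]
[ 494.51659434 -291.50070048   12.        ]
```

View pics/topc.png

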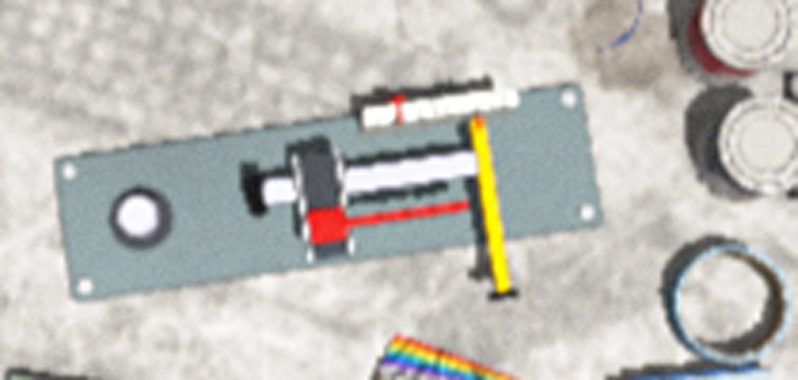

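The crop shows the post at (140,216), the mark's red clip at (398,109) on the white rail, the yellow crossbar from (476,118) to (505,293), the red lever paddle running from (325,225) to (470,207), and the tin at (765,145). I'll grip the roll wall on its robot side, along the stand's x axis.

```bash
python3 -m creep '0.032 -0.0235 0 0 0 -0.124 45; 0.032 -0.0235 0 0 0 -0.124 45; 0.032 -0.0235 0 0 0 -0.124 45; 0.032 -0.0235 0 0 0 -0.124 45; 0.032 -0.0235 0 0 0 -0.124 45; 0.032 -0.0235 0 0 0 -0.124 45; 0.032 -0.0235 0 0 0 -0.124 45; 0.032 -0.0235 0 0 0 -0.124 45' && python3 -m creep '0.030 -0.0235 0 0 0 -0.124 45; 0 0 0 0 0 0 45; 0 0 0 0 0 0 45; 0 0 0 0 0 0 45'
python3 - <<'E'
from h import *
o=readout.get_obs(); print(o["tool_pos"],o["tcp_rot"])
im,i=cap("wrist"); cv2.imwrite("pics/w1.png",im[:,:,::-1])
E
```

```text
time: 0.82
tool_pos: [425.2, 307.9, 292.1]
tcp_rot: [-3.141, 0.0, 1.818]
contact_force: [0.7, 1.2, -0.4]
grip_width: 43.8
finger_force: 0.0
time: 1.15
tool_pos: [453.5, 286.0, 291.8]
tcp_rot: [-3.14, -0.0, 1.7]
contact_force: [-0.7, -0.3, -0.2]
grip_width: 41.2
finger_force: 0.0
[453.53916096 285.95568693 291.83580568] [-3.14033515e+00 -7.59751110e-05  1.70049609e+00]
```

View pics/w1.png

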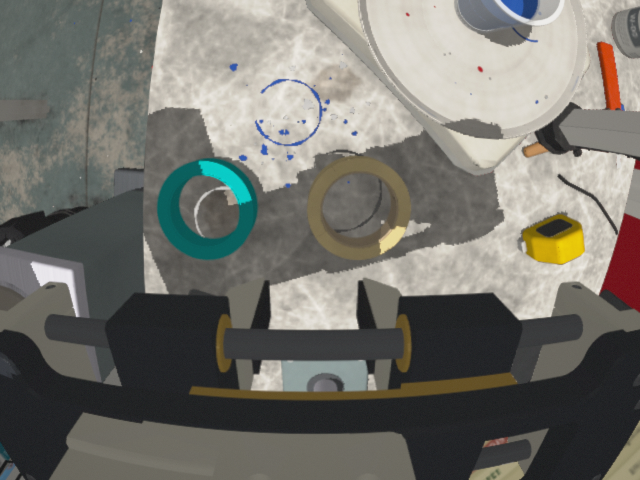

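The wrist view shows the roll centred at about (359,208), shadowed by the arm, the turquoise one at (207,208), and the fingertips at about (258,305) and (370,305).

```bash
python3 - <<'E'
from h import *
im=cv2.imread("pics/w1.png")[:,:,::-1].copy(); i=viewer.camera_info("wrist")
m=mask(im,(14,60,60),(34,255,255),(300,145,420,270)); m=cv2.morphologyEx(m,cv2.MORPH_OPEN,np.ones((3,3)))
c=max(cv2.findContours(m,0,2)[0],key=cv2.contourArea); h=cv2.convexHull(c); e=cv2.fitEllipse(h); print(e)
for z in(25,30): 
  pts=np.array([onz(i,*p[0],z,True)[:2] for p in h],np.float32); print(z,cv2.minEnclosingCircle(pts),onz(i,*e[0],z,True))
E
```

```text
((358.10406494140625, 207.5134735107422), (103.84500122070312, 104.4618148803711), 153.26382446289062)
25 ((499.8232116699219, 291.3960876464844), 54.51588821411133) [498.04877095 292.04544655  25.        ]
30 ((499.03851318359375, 292.44140625), 53.75871658325195) [497.28880241 293.08171196  30.        ]
```

```bash
python3 -m creep '0.002 0 -0.038 0 0 0 45; 0 0 -0.038 0 0 0 45; 0 0 -0.038 0 0 0 45; 0 0 -0.038 0 0 0 45; 0 0 -0.030 0 0 0 45; 0 0 -0.020 0 0 0 45; 0 0 -0.016 0 0 0 45; 0 0 0 0 0 0 45' && python3 -m creep '0 0 0 0 0 0 5; 0 0 0 0 0 0 5; 0 0 0 0 0 0 5; 0 0 0 0 0 0 5; 0 0 0 0 0 0 5; 0 0 0 0 0 0 5; 0 0 0 0 0 0 5' && python3 -m creep '0 0 0.02 0 0 0 5; 0 0 0.03 0 0 0 5; 0 0 0.04 0 0 0 5; 0 0 0.04 0 0 0 5; 0 0 0 0 0 0 5; 0 0 0 0 0 0 5'
python3 - <<'E'
from h import *
o=readout.get_obs(); print(o["tool_pos"],o["tcp_rot"],o["grip_width"])
im,i=cap("top"); cv2.imwrite("pics/t2.png",im[:,:,::-1])
im,i=cap("wrist"); cv2.imwrite("pics/w2.png",im[:,:,::-1])
E
```

```text
time: 1.87
tool_pos: [453.1, 286.4, 71.3]
tcp_rot: [-3.136, 0.002, 1.703]
contact_force: [-0.9, -0.4, -0.3]
grip_width: 41.1
finger_force: 0.0
time: 2.45
tool_pos: [456.3, 286.2, 75.4]
tcp_rot: [3.14, -0.001, 1.7]
contact_force: [-2.0, 1.6, 6.7]
grip_width: 15.1
finger_force: 30.0
time: 2.95
tool_pos: [457.0, 286.2, 206.8]
tcp_rot: [3.136, -0.002, 1.7]
contact_force: [0.2, -0.6, -2.1]
grip_width: 15.0
finger_force: 30.0
[456.97278507 286.24820955 206.80519857] [ 3.13595922e+00 -1.64110127e-03  1.69970107e+00] 14.983460424360532
```

View pics/w2.png

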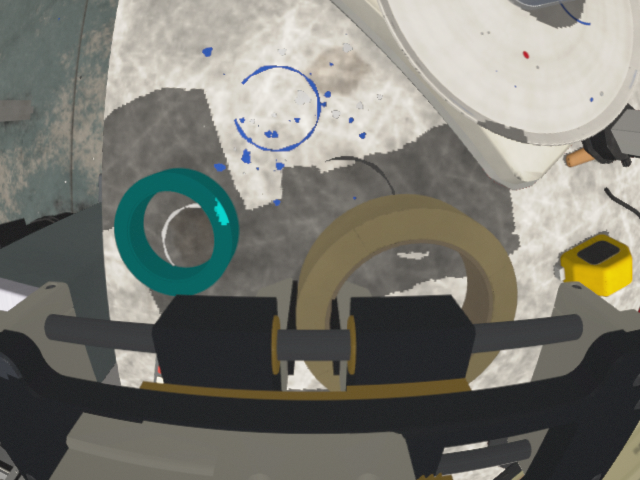

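The roll is held by its wall, level, with a 15 mm opening. Moving over the post.

```bash
python3 -m creep '-0.002 -0.035 0 0 0 0 5; -0.002 -0.035 0 0 0 0 5; -0.002 -0.035 0 0 0 0 5; -0.002 -0.035 0 0 0 0 5; -0.002 -0.035 0 0 0 0 5; -0.002 -0.034 0 0 0 0 5; 0 -0.034 0 0 0 0 5; 0 0 0 0 0 0 5' && python3 -m creep '0 0 -0.035 0 0 0 5; 0 0 -0.020 0 0 0 5; 0 0 0 0 0 0 5; 0 0 0 0 0 0 5'
python3 - <<'E'
from h import *
o=readout.get_obs(); print(o["tool_pos"],o["tcp_rot"],o["grip_width"])
im,i=cap("wrist"); a=im[200:440,200:520]
j,k=cap("top"); b=j[140:300,240:440]
for q in((496.5,50,50),(488.5,49,110)): print(proj(i,q,True),proj(k,q))
cv2.imwrite("pics/w3.png",np.hstack([cv2.resize(a,None,fx=1.25,fy=1.25*320/240*.75),cv2.resize(b,(375,300))])[:,:,::-1])
E
```

```text
time: 3.72
tool_pos: [443.1, 38.3, 202.6]
tcp_rot: [-3.138, 0.001, 1.695]
contact_force: [1.5, 0.5, -1.9]
grip_width: 15.1
finger_force: 30.0
time: 4.05
tool_pos: [442.8, 43.1, 147.8]
tcp_rot: [-3.137, -0.001, 1.7]
contact_force: [0.7, -0.0, -1.3]
grip_width: 14.9
finger_force: 30.0
[442.84118898  43.05913036 147.7588488 ] [-3.13660734e+00 -1.04491822e-03  1.69973924e+00] 14.935443701289385
[408.0068365  273.43024469] [286.93298077 226.84506186]
[421.498194   328.33198681] [285.68960674 227.84666783]
```

View pics/w3.png

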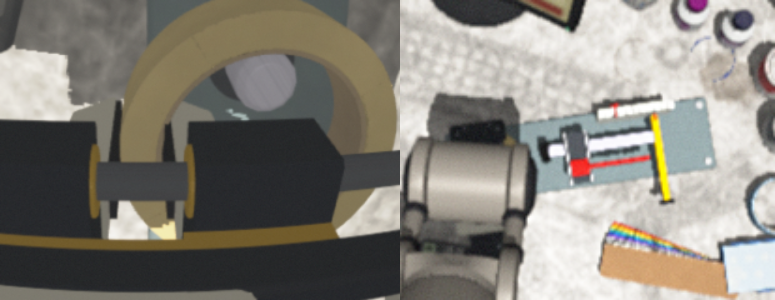

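The left part (wrist) shows the post top at about wrist pixel (410,266), inside the roll's hole; the right part (top) shows the stand unobstructed from the nose onward.

```bash
python3 - <<'E'
from h import *
i=viewer.camera_info("wrist"); print(onz(i,410.4,266.4,50,True)); print(onz(i,200+362/1.25,200+130/1.25,104,True), onz(i,200+250/1.25,200+50/1.25,104,True))
E
```

```text
[499.6657738   53.66884977  50.        ]
[524.07514694  59.2010394  104.        ] [474.65675219  83.82776373 104.        ]
```

```bash
python3 -m creep '0.002 0.003 0 0 0 0 5; 0 0 -0.015 0 0 0 5; 0 0 -0.015 0 0 0 5; 0 0 -0.015 0 0 0 5; 0 0 -0.010 0 0 0 5; 0 0 -0.004 0 0 0 5; 0 0 0 0 0 0 5; 0 0 0 0 0 0 5' && python3 -m creep '0 0 -0.002 0 0 0 5; 0 0 0 0 0 0 5; 0 0 0 0 0 0 5'
```

```text
time: 4.82
tool_pos: [446.6, 46.1, 90.9]
tcp_rot: [3.14, 0.0, 1.7]
contact_force: [-0.0, 0.9, -0.6]
grip_width: 14.6
finger_force: 30.0
time: 5.07
tool_pos: [446.3, 45.9, 88.7]
tcp_rot: [3.14, 0.0, 1.7]
contact_force: [0.2, 0.0, -1.9]
grip_width: 14.9
finger_force: 30.0
```

```bash
python3 -m creep '0 0 -0.002 0 0 0 5; 0 0 -0.002 0 0 0 5; 0 0 0 0 0 0 5; 0 0 0 0 0 0 5'
```

```text
time: 5.4
tool_pos: [446.4, 45.8, 86.6]
tcp_rot: [3.139, 0.001, 1.7]
contact_force: [-7.8, -0.5, 28.4]
grip_width: 14.8
finger_force: 30.1
```

```bash
python3 -m creep '0 0 0.002 0 0 0 5; 0 0 0 0 0 0 20; 0 0 0 0 0 0 27; 0 0 0 0 0 0 27; 0 0 0 0 0 0 27; 0 0 0 0 0 0 27' && python3 -m creep '0 0 0.015 0 0 0 27; 0 0 0.025 0 0 0 27; 0 0 0.040 0 0 0 27; 0 0 0.040 0 0 0 27; 0 0 0.040 0 0 0 27; 0 -0.030 0.030 0 0 0.124 40; 0 -0.030 0.01 0 0 0.124 40; 0 -0.030 0 0 0 0.124 40'
python3 - <<'E'
from h import *
im,i=cap("wrist"); cv2.imwrite("pics/w4.png",im[:,:,::-1])
E
```

```text
time: 5.9
tool_pos: [446.0, 45.9, 86.0]
tcp_rot: [-3.141, -0.0, 1.7]
contact_force: [0.7, 0.3, -0.5]
grip_width: 24.9
finger_force: 0.0
time: 6.57
tool_pos: [447.2, -41.0, 287.3]
tcp_rot: [3.137, 0.005, 2.065]
contact_force: [0.1, -0.6, -0.0]
grip_width: 36.1
finger_force: 0.0
```

View pics/w4.png

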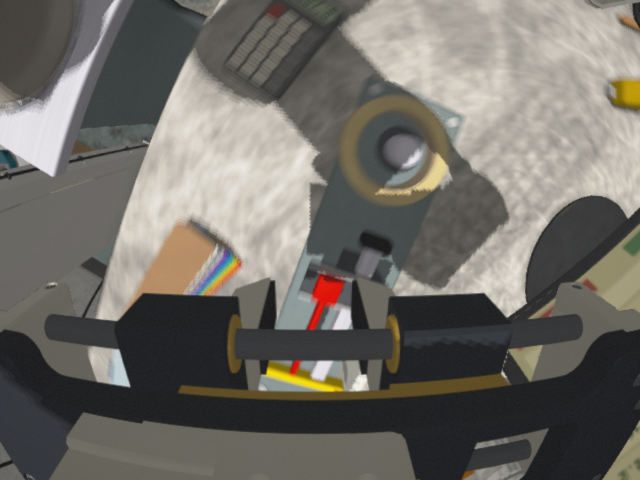

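The wrist view (slightly motion-blurred) shows the roll lying flat on the plate around the post at (400,150), let go. Next I turn the gripper to straddle the crossbar and hover over the handle.

```bash
python3 -m creep '0.002 -0.016 0 0 0 0.12 40; 0.002 -0.016 0 0 0 0.12 40; 0.002 -0.016 0 0 0 0.12 40; 0.002 -0.016 0 0 0 0.12 40; 0.002 -0.016 0 0 0 0.12 40; 0.002 -0.016 0 0 0 0.12 40; 0.002 -0.016 0 0 0 0.12 40; 0.002 -0.016 0 0 0 0.12 40' && python3 -m creep '0.002 -0.016 0 0 0 0.12 40; 0.002 -0.016 0 0 0 0.12 40; 0 0 0 0 0 0 40; 0 0 0 0 0 0 40; 0 0 0 0 0 0 40; 0 0 0 0 0 0 40'
python3 - <<'E'
from h import *
im,i=cap("wrist"); cv2.imwrite("pics/w5.png",im[:,:,::-1]); print(readout.get_obs()["tcp_rot"])
E
```

```text
time: 7.28
tool_pos: [462.1, -168.7, 283.6]
tcp_rot: [3.141, -0.001, 3.022]
contact_force: [0.2, 0.4, -0.5]
grip_width: 36.9
finger_force: 0.0
time: 7.78
tool_pos: [466.0, -199.2, 284.0]
tcp_rot: [3.141, -0.0, -3.028]
contact_force: [-0.3, 0.2, -0.7]
grip_width: 36.7
finger_force: 0.0
[ 3.14111777e+00 -1.97605804e-04 -3.02688925e+00]
```

View pics/w5.png

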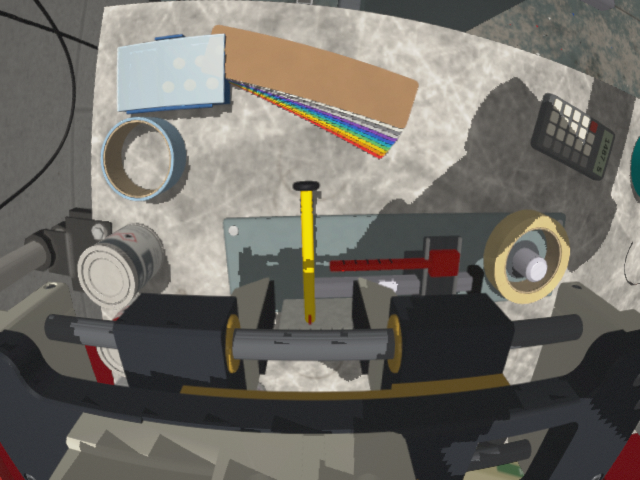

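The wrist view shows the crossbar from its knob (306,186) to the red index line (310,320), the lever paddle from (330,267) to (425,264), and the tin at (110,275), with the gripper clear of it.

```bash
python3 - <<'E'
from h import *
im=cv2.imread("pics/w5.png")[:,:,::-1].copy(); i=viewer.camera_info("wrist")
m=mask(im,(20,150,90),(34,255,255),(290,180,325,325))
P=[]
for v in range(195,315,4):
    u=np.nonzero(m[v])[0]
    if len(u)>4: P.append([*onz(i,u.mean(),v,76,True)[:2]])
P=np.array(P); print(P[0],P[-1]); k=np.polyfit(P[:,0],P[:,1],1); print("bar yaw",np.arctan(k[0]),"y at x470",np.polyval(k,470))
print("knob",onz(i,306,186,70,True),"index",onz(i,310,319,76,True),"padend",onz(i,330,267,94,True),onz(i,330,270,94,True),"post",onz(i,535,269,50,True))
t=cv2.imread("pics/top0.png")[:,:,::-1]; it=viewer.camera_info("top")
print("tin",onz(it,250+765/3.8,170+145/3.8,82),"mark",onz(it,250+398/3.8,170+109/3.8,82),"padbase",onz(it,250+343/3.8,170+222/3.8,94),"padend",onz(it,250+468/3.8,170+206/3.8,94))
tt=cv2.imread("pics/t2.png")[:,:,::-1].copy()
m=mask(tt,(20,150,90),(34,255,255),(365,190,395,260)); r=cv2.minAreaRect(cv2.findNonZero(m)); print(r,onz(it,*r[0],76))
E
```

```text
[ 445.2218643 -205.823786 ] [ 551.6515697  -191.42789321]
bar yaw 0.13570469654458597 y at x470 -202.7836882104591
knob [ 438.79287965 -207.05748435   70.        ] index [ 560.0785078  -190.02662722   76.        ] padend [ 499.06216628 -180.20825167   94.        ] [ 501.7072676  -179.86103983   94.        ] post [497.51643451  48.53717105  50.        ]
tin [ 541.11538242 -392.4705059    82.        ] mark [ 568.42126866 -134.46411574   82.        ] padbase [487.4859747 -94.3273734  94.       ] padend [ 498.13529564 -181.46893786   94.        ]
((378.2138977050781, 223.89015197753906), (46.52949905395508, 4.257601261138916), 81.25383758544922) [ 500.61301237 -197.08302667   76.        ]
```

```bash
python3 -m creep '0 -0.0035 -0.03 0 0 0.018 40; 0 0 -0.035 0 0 0 40; 0 0 -0.035 0 0 0 40; 0 0 -0.035 0 0 0 40; 0 0 -0.025 0 0 0 40; 0 0 -0.011 0 0 0 40; 0 0 0 0 0 0 40; 0 0 0 0 0 0 40' && python3 -m creep '0 0 0 0 0 0 2; 0 0 0 0 0 0 2; 0 0 0 0 0 0 2; 0 0 0 0 0 0 2; 0 0 0 0 0 0 2; 0 0 0 0 0 0 2'
```

```text
time: 8.5
tool_pos: [466.2, -203.1, 113.1]
tcp_rot: [3.141, -0.001, -3.008]
contact_force: [0.5, -0.7, 0.2]
grip_width: 36.9
finger_force: 0.0
time: 9.0
tool_pos: [466.5, -204.1, 113.9]
tcp_rot: [-3.14, 0.001, -3.008]
contact_force: [-0.8, -1.4, 3.6]
grip_width: 10.1
finger_force: 30.0
```

```bash
python3 -m creep '-0.0011 0.0088 0 0 0 0 2; -0.0012 0.0088 0 0 0 0 2; -0.0012 0.0088 0 0 0 0 2; -0.0012 0.0088 0 0 0 0 2; -0.0012 0.0088 0 0 0 0 2; -0.0011 0.0085 0 0 0 0 2; 0 0 0 0 0 0 2; 0 0 0 0 0 0 2'
python3 - <<'E'
from h import *
im,i=cap("top"); cv2.imwrite("pics/t6.png",im[:,:,::-1])
w,iw=cap("wrist"); cv2.imwrite("pics/w6.png",w[:,:,::-1])
s,_=cap("scene"); cv2.imwrite("pics/s6.png",s[:,:,::-1])
f=lambda x,b,n:cv2.resize(x[b[1]:b[3],b[0]:b[2]],None,fx=n,fy=n,interpolation=cv2.INTER_CUBIC)
a=f(im,(320,180,420,280),4); b=f(w,(250,150,450,250),2); c=f(s,(290,180,390,230),4)
cv2.imwrite("pics/c6.png",np.hstack([a,np.vstack([b,c])])[:,:,::-1])
E
```

```text
time: 9.67
tool_pos: [459.2, -151.2, 113.9]
tcp_rot: [-3.14, 0.001, -3.007]
contact_force: [-2.0, -4.2, 5.9]
grip_width: 10.0
finger_force: 30.0
```

View pics/c6.png

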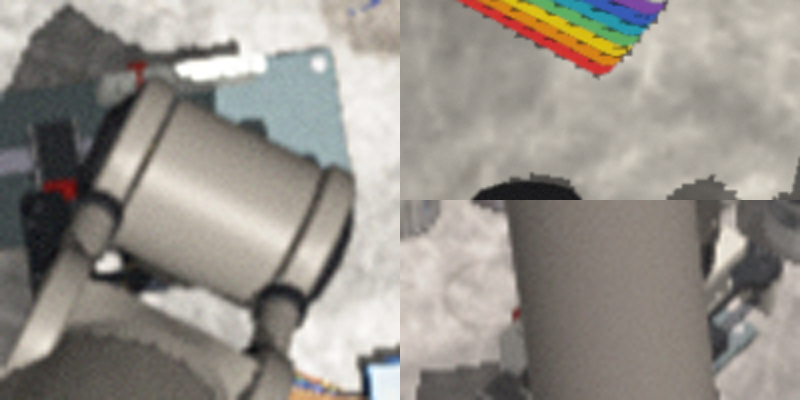

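Left crop (top) shows the red clip at (137,72) with the arm hiding the index; the other crops don't show it. So I'll get the needed travel precisely from the earlier unobstructed images.

```bash
python3 - <<'E'
from h import *
T=viewer.camera_info("top"); S=viewer.camera_info("scene")
yv=np.array([-np.sin(.133),np.cos(.133)])
def red(f,box,cam,name):
    im=cv2.imread(f)[:,:,::-1].astype(float); a,b,c,d=box
    w=np.clip(im[...,0]-np.maximum(im[...,1],im[...,2])-50,0,None)[b:d,a:c]
    v,u=np.mgrid[b:d,a:c]; p=((u*w).sum()/w.sum(),(v*w).sum()/w.sum()); print(f,name,p,w.sum()); return p
for f in("pics/top0.png","pics/t2.png","pics/t6.png"):
    p=red(f,(348,188,362,206),T,"mark"); q=onz(T,*p,78); print(q,q[:2]@yv)
for f in("pics/top0.png","pics/t2.png"):
    im=cv2.imread(f)[:,:,::-1].copy(); m=mask(im,(18,110,110),(34,255,255),(365,196,395,250)); w=np.array([onz(T,u[0][0],u[0][1],76)[:2] for u in cv2.findNonZero(m)])
    r=w@np.array([np.cos(.133),np.sin(.133)]); s=w@yv; k=np.polyfit(r,s,1); print(f,"bar y",s.mean(),k[0])
    p=red(f,(370,195,382,205),T,"index"); q=onz(T,*p,76); print(q,q[:2]@yv)
cv2.imwrite("pics/s0c.png",cv2.resize(cv2.imread("pics/scene0.png")[180:260,290:390],None,fx=6,fy=6,interpolation=cv2.INTER_CUBIC))
E
```

```text
pics/top0.png mark (np.float64(354.3562753036437), np.float64(196.49257759784075)) 741.0
[ 574.98532248 -133.80975105   78.        ] -208.87580614987553
pics/t2.png mark (np.float64(354.3376623376623), np.float64(196.3987012987013)) 770.0
[ 575.24100787 -133.76270117   78.        ] -208.86307777205184
pics/t6.png mark (np.float64(354.14925373134326), np.float64(196.22388059701493)) 67.0
[ 575.71996297 -133.26097697   78.        ] -208.4292979349865
pics/top0.png bar y -262.17778673139355 0.0033749155226141816
pics/top0.png index (np.float64(375.4401294498382), np.float64(201.73462783171522)) 309.0
[ 560.64972792 -190.58677305   76.        ] -263.250385603989
pics/t2.png bar y -262.14559301845884 0.0020861479778777983
pics/t2.png index (np.float64(375.4245614035088), np.float64(201.69122807017544)) 285.0
[ 560.76797804 -190.54670378   76.        ] -263.2263511445993
```

```bash
python3 -m creep '-0.0001 0.001 0 0 0 0 2; 0 0 0 0 0 0 2; 0 0 0 0 0 0 2; 0 0 0 0 0 0 2; 0 0 0 0 0 0 2' && python3 -m creep '-0.0002 0.0013 0 0 0 0 14; 0 0 0 0 0 0 14; 0 0 0 0 0 0 14; 0 0 0 0 0 0 14' && python3 -m creep '0.005 0.0007 0 0 0 0 14; 0.005 0.0007 0 0 0 0 14; 0 0 0 0 0 0 14'
```

```text
time: 10.23
tool_pos: [459.2, -150.7, 113.8]
tcp_rot: [-3.14, 0.001, -3.008]
contact_force: [-2.5, -5.0, 6.1]
grip_width: 9.4
finger_force: 30.0
time: 10.57
tool_pos: [459.2, -149.1, 113.4]
tcp_rot: [-3.141, 0.001, -3.008]
contact_force: [-0.1, -4.4, 2.9]
grip_width: 12.9
finger_force: 2.1
time: 10.82
tool_pos: [469.1, -147.4, 112.8]
tcp_rot: [3.141, -0.001, -3.008]
contact_force: [0.6, -3.8, 0.1]
grip_width: 12.7
finger_force: 2.1
```

```bash
python3 -m creep '0.005 0.0007 0 0 0 0 14; 0.005 0.0007 0 0 0 0 14; 0.005 0.0006 0 0 0 0 14; 0 0 0 0 0 0 14; 0 0 0 0 0 0 14' && python3 -m creep '0.004 0.0005 0 0 0 0 14; 0.004 0.0005 0 0 0 0 14; 0.003 0.0005 0 0 0 0 14; 0 0 0 0 0 0 14; 0 0 0 0 0 0 14'
```

```text
time: 11.23
tool_pos: [483.5, -145.2, 112.7]
tcp_rot: [3.141, -0.001, -3.008]
contact_force: [-0.3, -3.5, -1.4]
grip_width: 12.6
finger_force: 2.5
time: 11.65
tool_pos: [493.9, -143.7, 112.6]
tcp_rot: [3.14, -0.002, -3.008]
contact_force: [-3.1, -3.4, -1.0]
grip_width: 12.6
finger_force: 3.0
```

```bash
python3 -m creep '0.003 0.0003 0 0 0 0 14; 0.003 0.0003 0 0 0 0 14; 0 0 0 0 0 0 14; 0 0 0 0 0 0 14' && python3 -m creep '0.002 0.0002 0 0 0 0 14; 0 0 0 0 0 0 14; 0 0 0 0 0 0 14'
```

```text
time: 11.98
tool_pos: [499.7, -142.9, 112.6]
tcp_rot: [3.14, -0.003, -3.008]
contact_force: [-3.8, -3.5, -0.4]
grip_width: 12.8
finger_force: 3.2
time: 12.23
tool_pos: [501.4, -142.7, 112.6]
tcp_rot: [3.14, -0.003, -3.008]
contact_force: [-4.2, -3.6, 1.2]
grip_width: 12.9
finger_force: 3.3
```

```bash
python3 -m creep '0.002 0.0002 0 0 0 0 14; 0 0 0 0 0 0 14; 0 0 0 0 0 0 14' && python3 -m creep '0.002 0.0002 0 0 0 0 14; 0 0 0 0 0 0 14; 0 0 0 0 0 0 14'
```

```text
time: 12.48
tool_pos: [502.3, -142.6, 112.6]
tcp_rot: [3.139, -0.006, -3.007]
contact_force: [-9.8, -5.4, 3.1]
grip_width: 13.1
finger_force: 8.1
time: 12.73
tool_pos: [502.6, -142.6, 112.6]
tcp_rot: [3.139, -0.01, -3.007]
contact_force: [-17.7, -7.6, 9.5]
grip_width: 13.0
finger_force: 12.0
```

```bash
python3 -m creep '0 -0.0006 0 0 0 0 2; 0 -0.0006 0 0 0 0 2; 0 0 0 0 0 0 2; 0 0 0 0 0 0 2; 0 0 0 0 0 0 2'
python3 - <<'E'
from h import *
im,i=cap("top"); w,iw=cap("wrist"); s,_=cap("scene"); cv2.imwrite("pics/t7.png",im[:,:,::-1])
f=lambda x,b,n:cv2.resize(x[b[1]:b[3],b[0]:b[2]],None,fx=n,fy=n,interpolation=cv2.INTER_CUBIC)
a=f(im,(320,160,420,220),4); b=f(w,(200,200,440,400),5/3); c=f(s,(290,170,390,230),4)
print(a.shape,b.shape,c.shape)
cv2.imwrite("pics/c7.png",np.hstack([np.vstack([a,c]),cv2.copyMakeBorder(b,0,480-b.shape[0],0,0,0)])[:,:,::-1])
E
```

```text
time: 13.15
tool_pos: [502.5, -141.9, 112.3]
tcp_rot: [3.136, -0.01, -3.006]
contact_force: [-16.2, 1.9, 10.8]
grip_width: 9.6
finger_force: 34.1
(240, 400, 3) (333, 400, 3) (240, 400, 3)
```

View pics/c7.png

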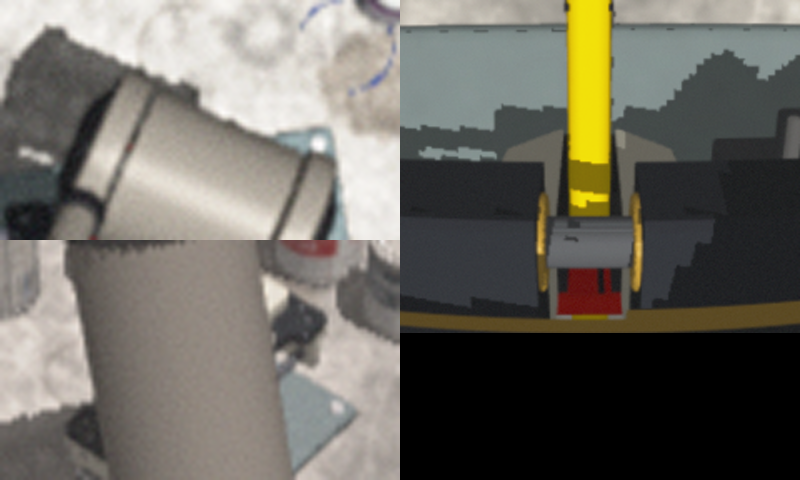

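The wrist part (right) shows the bar gripped between the fingers, with the red paddle right behind them. The index is hidden, so I'll check displacement from averaged tool readings.

```bash
for k in 1 2 3 4; do python3 -m creep '0 0 0 0 0 0 2' | grep -E "tool_pos|contact_f|finger_f"; done; python3 - <<'E'
from h import *
yv=np.array([-np.sin(.133),np.cos(.133)])
for p in((466.5,-204.1),(466.2,-203.1),(459.2,-151.2),(459.2,-150.7),(502.5,-141.9)): print(np.array(p)@yv)
E
```

```text
tool_pos: [502.5, -141.9, 112.3]
contact_force: [-15.6, 2.1, 10.0]
finger_force: 34.1
tool_pos: [502.5, -141.9, 112.3]
contact_force: [-16.0, 1.6, 11.7]
finger_force: 34.1
tool_pos: [502.5, -141.9, 112.3]
contact_force: [-16.8, 1.8, 9.8]
finger_force: 34.1
tool_pos: [502.5, -141.9, 112.3]
contact_force: [-16.6, 1.5, 10.3]
finger_force: 34.1
-264.1592411279227
-263.1282901259319
-210.75838574357158
-210.26280147864904
-207.28245522903896
```

```bash
python3 -m creep '0.0001 -0.001 0 0 0 0 2; 0 0 0 0 0 0 2; 0 0 0 0 0 0 2'; python3 -m creep '0.0001 -0.0007 0 0 0 0 2; 0 0 0 0 0 0 2; 0 0 0 0 0 0 2'
```

```text
time: 13.88
tool_pos: [502.6, -142.4, 112.3]
tcp_rot: [3.135, -0.01, -3.006]
contact_force: [-16.0, 4.9, 10.4]
grip_width: 10.0
finger_force: 32.1
time: 14.13
tool_pos: [502.6, -142.9, 112.3]
tcp_rot: [3.135, -0.01, -3.006]
contact_force: [-15.6, 6.3, 10.1]
grip_width: 9.9
finger_force: 31.6
```

```bash
python3 -m creep '0.0001 -0.0007 0 0 0 0 2; 0 0 0 0 0 0 2; 0 0 0 0 0 0 2; 0 0 0 0 0 0 2; 0 0 0 0 0 0 2; 0 0 0 0 0 0 2; 0 0 0 0 0 0 2; 0 0 0 0 0 0 2';python3 -m creep '0 0 0 0 0 0 2; 0 0 0 0 0 0 2; 0 0 0 0 0 0 2; 0 0 0 0 0 0 2; 0 0 0 0 0 0 2; 0 0 0 0 0 0 2; 0 0 0 0 0 0 2; 0 0 0 0 0 0 2'
```

```text
time: 14.8
tool_pos: [502.7, -143.5, 112.3]
tcp_rot: [3.135, -0.01, -3.006]
contact_force: [-14.8, 5.5, 10.5]
grip_width: 9.8
finger_force: 31.5
time: 15.47
tool_pos: [502.7, -143.5, 112.2]
tcp_rot: [3.135, -0.01, -3.006]
contact_force: [-15.9, 6.6, 10.9]
grip_width: 9.8
finger_force: 31.5
```

```bash
python3 -c "
from plant import order; print(order.close_job())"
```

```text
the job is handed in; nothing more can be done
None
```

The job is handed in, result not reported: the roll is flat over the post and let go, the lever is pushed to its stop and the handle is gripped at about 31 N, but the leg's position at the mark comes from tool readings (about 55.2 mm travel against 54.4 mm measured as needed), because the arm hid the index line from every camera.

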